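# Index the vial carousel to the pointer with its ratchet lever

### The job

Pump the blue-handled ratchet lever of the vial carousel in full strokes, each one moving the wheel on by one place, until the amber vial with the orange cap stands at the red pointer. Stop there, leave the lever back at its rest stop and let go. Use only the lever: do not touch the wheel or the amber vial.

Things in the scene. Friction and masses are not known exactly. Their poses are not given: they have to be found in the camera images.
- amber_vial: The vial to bring to the pointer: amber with an orange cap, 25 mm in diameter, 56 mm high, loose in one of the wheel's places among white vials. Origin: centre of its underside, z up. It starts two to five places before the pointer; the wheel turns clockwise seen from above, one place (30 degrees, 39 mm along the circle of vials) per full stroke.
- carousel: The wheel that carries the vials: aluminium disc 214 mm in diameter with 12 white places at radius 75 mm and a steel pin for each near the rim. Origin on its vertical axis, at bench height; the lever turns about the same axis. Vials stand on it 40 mm above the bench in slots 30 mm deep and end at 96 mm. A light brake holds it where the pawl leaves it.
- pickup (a point): Where the vial must stand: the place at the red pointer, on the wheel's floor (40 mm above the bench), 75 mm from the wheel's axis. The pointer is a red bracket 70 mm high outside the rim on the fixed grey base (250 mm square), on the left as the robot sees it. Axes: z up, y from the wheel's axis to the pointer.
- lever_grip (a point): Middle of the gripping length of the lever's upright round blue handle, 95 mm above the bench, 150 mm from the wheel's axis. The handle is 20 mm in diameter, from 28 to 120 mm above the bench, on a flat steel arm that comes out from under the wheel on the robot's side. It may turn in the grip. z up, x along the arm to the wheel's axis.
- index_lever (a joint): Lever angle in rad: 0 at the rest stop (handle at the robot's right), growing clockwise seen from above (handle moves left) to the far stop, 0.76. Stays where left, starts below 0.12; 1 to 3 N move it. Going out it is free for 0.2, then turns the wheel; at 0.74 the wheel is one place on. Coming back the wheel stands still; the pawl snaps behind the next pin late: return below 0.05.

How it is judged:
By the outcome, as a careful person would: the job done as asked, in the order asked, and still so for the second after the job is handed in, with the robot touching nothing.
It also fails if it takes over 64 s, if anything falls off the work surface, if the arm or the gripper's body presses on something with over 40 N, if the wrist force passes 120 N, or if a joint passes its speed limit or range.

### The arm

A 6-joint arm with a two-finger parallel gripper is mounted at the origin on a cart in front of the work surface, level with it; the furniture and walls round the work are solid. World frame = base frame: x ahead of the robot, y to its left, z up, the work surface at z = 0. Lengths are in m, angles in rad, forces in N, time in s.
With the tool pointing down it reaches from about 0.3 to 0.875 m from the base axis. Payload 6.4 kg.
Tool frame: the origin (TCP) lies between the finger pads; the fingertips stand 8 mm ahead of it and the grasp point (between the pads) lies 11 mm behind it; z points along the fingers, y is the line along which they close (so a half turn about z gives the same grasp; the last joint's range is limited). The gripper opens to 88 mm and grips with 3 to 60 N. Pads are 18 mm wide; open, the fingers measure 123 mm over their backs; the gripper's body (75 mm by 187 mm) begins 45 mm behind the grasp point.
Start: joints at [-1.476, 0.181, 1.607, -0, 1.354, -0.206], TCP at [0.17, -0.549, 0.247] pointing down, gripper open.
Joint ranges: [-2.99, 2.99], [-0.89, 2.07], [0.3, 2.58], [-1.14, 4.28], [0, 2.63], [-3.12, 3.12]. Speed limits (rad/s): [2.57, 2.57, 3.01, 3.14, 3.14, 3.14].

### API

Orientations are given as [roll, pitch, yaw] about the fixed x, y, z axes, in that order (R = Rz(yaw) Ry(pitch) Rx(roll)).
In Python, from station import env, set_gripper, ik, monitor, viewer, job_done gives the robot as it stands. The module is installed in compiled form; this text tells all that it offers. Calls block until the motion is done:
- env.movep(position, orientation): joint-space move of the TCP to a pose.
- env.movel(position, frame=None, velocity=0.15, contact_N=None): straight line of the TCP; frame=None keeps the orientation; velocity is the mean speed in m/s. With contact_N (N) it stops when the force on the tool has changed by that much, and returns True; else False.
- env.goto_joints(angles): joint-space move.
- set_gripper(opening, strength=None): finger opening in m; strength is the grip in N (None keeps the last); returns when the fingers have stopped.
- env.dwell(seconds).
- ik(position, orientation): joint angles nearest the present ones, or None.
- monitor.sense(): the state.
- viewer.read_camera(name): name is "scene" or "top" or "wrist"; returns the picture (480x640x3 uint8, red, green, blue); there is no depth.
- viewer.camera_info(name): a dict with "fx", "fy", "cx", "cy" (pixels), "R" (3x3) and "t" (3): a world point X has camera coordinates R X + t. Camera axes: x right, y down, z forward; pixel columns grow to the right and rows downward; lengths in m; the calibration is good to about 2 mm. A picture is of the moment at which its call begins: read the wrist's pose just before it. camera_info takes no time and is no camera call; for the wrist camera it gives the pose at the moment of the call.
A pose or a line that the arm cannot do raises env.Unreachable and nothing moves.
- job_done(): hands the job in; it is judged then, once.
Trained networks look in the newest picture that a camera, given by its name, has taken for a name from the list of things; names that differ only in an ending like _2 or _b are one class to them, and where a whole thing is asked for, a point or a joint stands for the part that bears it (a point fixed in the world has none). Each returns a list of dicts, best first, with "score" (0 to 1); they miss things now and then, are a little off and sometimes report something else, mostly with a low value. They report only what shows in the picture. A call takes as long as a camera call.
- viewer.boxes_of(camera, label): "xy" ([column, row] in pixels, amid what is visible of it).
- viewer.masks_of(camera, label): "mask" (480x640 bool, what is visible of it) and "xy" ([column, row] in pixels, amid what is visible of it).
The state is a dict: "t": time; "joint_positions": joint angles; "joint_velocities": joint speeds; "joint_torque": joint torques, N m; "tcp_pos": TCP position; "orientation": TCP orientation; "wrist_force": force on the tool from outside, world axes, zero at the start; "wrist_torque": the same for the moment, N m; "opening": finger opening in m; "grip_force": force on a finger pad.
Only numpy, scipy, OpenCV 4.12 (cv2) and the standard library are available. Lean on these libraries where they do the work, as an engineer would, in place of code of your own. Each camera call takes 0.05 s, during which the arm holds its last target. There are 200 camera calls.

## Working session

There is one attempt and no reset: what is moved stays moved. The work goes in short steps, each a Python script; the robot and the scene stay as the last script left them, time stands still between calls to the robot, and variables do not carry over. Pictures are saved under pics/ and viewed, at most 10 in all, crops included, and the job is handed in when it is done.

```bash
mkdir -p pics
cat > h.py <<'E'
from station import env,set_gripper,ik,monitor,viewer,job_done
import numpy as np,cv2
def onplane(cam,uv,z):
    c=viewer.camera_info(cam);R=np.array(c["R"]);t=np.array(c["t"])
    d=R.T@np.array([(uv[0]-c["cx"])/c["fx"],(uv[1]-c["cy"])/c["fy"],1]);o=-R.T@t
    return o+d*(z-o[2])/d[2]
def proj(cam,X):
    c=viewer.camera_info(cam);p=np.array(c["R"])@X+np.array(c["t"])
    return np.array([c["fx"]*p[0]/p[2]+c["cx"],c["fy"]*p[1]/p[2]+c["cy"]])
def save(cam,n):
    im=viewer.read_camera(cam);cv2.imwrite(f"pics/{n}.png",im[:,:,::-1]);return im
E
python3 - <<'E'
from h import *
for cam in("top","scene"):
    save(cam,cam+"0"); c=viewer.camera_info(cam); print(cam,-np.array(c["R"]).T@np.array(c["t"]))
    for l,z in(("amber_vial",.09),("carousel",.04),("lever_grip",.1),("index_lever",.1)):
        for r in viewer.masks_of(cam,l)[:2]: print(l,r["score"],r["xy"],onplane(cam,r["xy"],z),r["mask"].sum())
print(monitor.sense()["t"])
E
```

```text
top [ 0.48100621 -0.30808466  0.95238888]
amber_vial 0.71 [384.2, 298.0] [ 0.50064765 -0.39736849  0.09      ] 266
carousel 0.79 [362.3, 252.7] [ 0.56869549 -0.37110722  0.04      ] 14864
lever_grip 0.66 [339.3, 340.4] [ 0.44296475 -0.33439325  0.1       ] 564
index_lever 0.95 [340.3, 341.4] [ 0.44161596 -0.33574667  0.1       ] 592
scene [ 0.1604551  -0.97593978  0.41245193]
carousel 0.59 [336.8, 288.2] [ 0.56808191 -0.38439901  0.04      ] 8741
lever_grip 0.77 [226.7, 289.9] [ 0.39439848 -0.41803402  0.1       ] 1690
index_lever 0.96 [227.3, 285.7] [ 0.39925413 -0.40890427  0.1       ] 1490
0.5
```

View pics/top0.png

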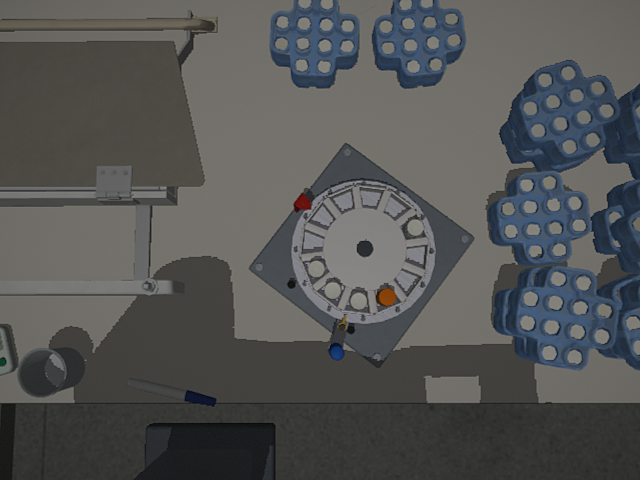

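View pics/scene0.png

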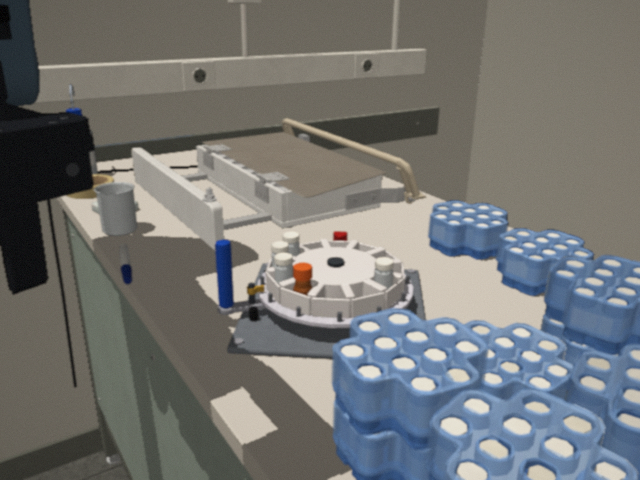

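The top view shows the hub at about (365,248), the red pointer at (303,203), the blue handle top at (337,352) and the amber vial at (387,297). In the image the amber vial is about 150° before the pointer, so about 5 strokes. Next I'll compute the geometry.

Run:
```python
from h import *
d=np.degrees
corn=[onplane("top",p,.012)[:2] for p in((347,152),(465,238),(377,358),(259,267))]
print("base screws mean",np.mean(corn,0))
C=onplane("top",(365,248),.07)[:2];print("hub .07",C)
P=onplane("top",(303,203),.07)[:2]; H=onplane("top",(337,352),.12)[:2]; A=onplane("top",(387,297),.096)[:2]
for c in (C,np.mean(corn,0)):
  for n,q in(("ptr",P),("handle",H),("amber",A)):
    v=q-c; print(n,q,"r",np.hypot(*v),"ang",d(np.arctan2(v[1],v[0])))
C=C; s=monitor.sense(); print(s["orientation"])
# direction check for several yaws
a=np.arctan2(*(H-C)[::-1]); 
for k in (0,-.38,-.76):
  q=C+.15*np.array([np.cos(a+k),np.sin(a+k)]); 
  for y in range(-180,180,30): 
    j=ik([*q,.084],[np.pi,0,np.radians(y)]); print(k,y,None if j is None else np.round(j,2))
```

```text
base screws mean [ 0.57127383 -0.37242831]
hub .07 [ 0.57256991 -0.37297306]
ptr [ 0.63827394 -0.28405686] r 0.11055816859096387 ang 53.53770003123522
handle [ 0.42862679 -0.33062655] r 0.1500428220728991 ang 163.60668565271052
amber [ 0.50187741 -0.40062247] r 0.07590730514465219 ang -158.6384221274084
ptr [ 0.63827394 -0.28405686] r 0.11089872380117101 ang 52.83188304660986
handle [ 0.42862679 -0.33062655] r 0.14864577215696742 ang 163.667127823927
amber [ 0.50187741 -0.40062247] r 0.07490509499958906 ang -157.8892296421111
[-3.14152976e+00 -3.11968437e-05  3.00764458e-01]
0 -180 [-0.88  0.31  1.81  0.    1.02 -2.45]
0 -150 [-0.88  0.31  1.81 -0.    1.02 -2.97]
0 -120 [-0.88  0.31  1.81 -0.    1.02  2.79]
0 -90 [-0.88  0.31  1.81 -0.    1.02  2.27]
0 -60 [-0.88  0.31  1.81 -0.    1.02  1.74]
0 -30 [-0.88  0.31  1.81 -0.    1.02  1.22]
0 0 [-0.88  0.31  1.81 -0.    1.02  0.69]
0 30 [-0.88  0.31  1.81 -0.    1.02  0.17]
0 60 [-0.88  0.31  1.81  0.    1.02 -0.35]
0 90 [-0.88  0.31  1.81  0.    1.02 -0.88]
0 120 [-0.88  0.31  1.81  0.    1.02 -1.4 ]
0 150 [-0.88  0.31  1.81  0.    1.02
[... 455 characters left out ...]
 0.3   1.83  0.    1.01 -0.77]
-0.38 120 [-0.77  0.3   1.83  0.    1.01 -1.3 ]
-0.38 150 [-0.77  0.3   1.83  0.    1.01 -1.82]
-0.76 -180 [-0.67  0.34  1.78  0.    1.03 -2.24]
-0.76 -150 [-0.67  0.34  1.78  0.    1.03 -2.76]
-0.76 -120 [-0.67  0.34  1.78 -0.    1.03  3.  ]
-0.76 -90 [-0.67  0.34  1.78 -0.    1.03  2.47]
-0.76 -60 [-0.67  0.34  1.78 -0.    1.03  1.95]
-0.76 -30 [-0.67  0.34  1.78 -0.    1.03  1.43]
-0.76 0 [-0.67  0.34  1.78 -0.    1.03  0.9 ]
-0.76 30 [-0.67  0.34  1.78 -0.    1.03  0.38]
-0.76 60 [-0.67  0.34  1.78 -0.    1.03 -0.15]
-0.76 90 [-0.67  0.34  1.78  0.    1.03 -0.67]
-0.76 120 [-0.67  0.34  1.78  0.    1.03 -1.19]
-0.76 150 [-0.67  0.34  1.78  0.    1.03 -1.72]
```

```bash
cat >> h.py <<'E'
C=np.array([.572,-.3727]); RPY=[np.pi,0,np.radians(-38)]; Z=.084
def pt(a,r=.15): return [C[0]+r*np.cos(a),C[1]+r*np.sin(a),Z]
def ang():
    s=monitor.sense();v=np.array(s["tcp_pos"])[:2]-C;return np.arctan2(v[1],v[0])%(2*np.pi)
def arc(to,n,v=.15,contact=None):
    for a in np.linspace(ang(),to,n+1)[1:]:
        if env.movel(pt(a),velocity=v,contact_N=contact): return True
    return False
E
python3 - <<'E'
from h import *
env.movep([.4286,-.3306,.20],RPY)
set_gripper(.06)
env.movel([.4286,-.3306,Z])
set_gripper(0,8)
s=monitor.sense();print(s["t"],s["opening"],s["grip_force"],s["wrist_force"],ang())
hit=arc(ang()+.18,3,.06,10)
s=monitor.sense();print(hit,s["t"],s["opening"],s["wrist_force"],ang(),s["tcp_pos"])
save("wrist","w1");save("scene","s1")
E
```

```text
4.0833 0.019394591792845764 7.999993939074557 [-1.41563155  0.46023745  2.11382645] 2.8563062847952976
True 4.2917 0.022005904880172966 [11.64079121 11.82272209  6.00886993] 2.8782697982405154 [ 0.42743895 -0.33372884  0.08364773]
```

View pics/s1.png

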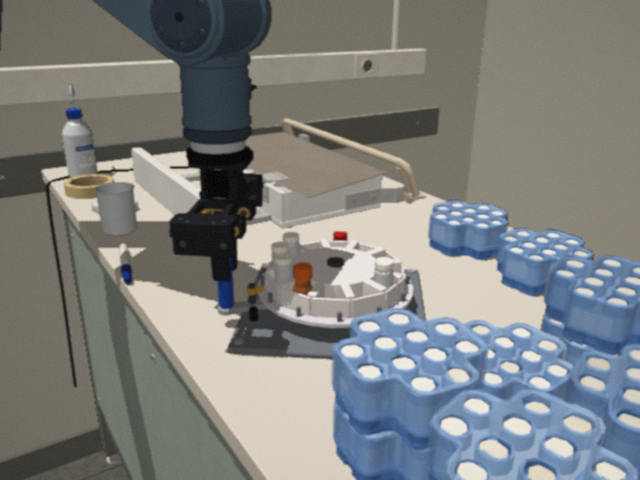

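The gripper holds the handle near its top, and the arm stopped after about 3 mm, probably at the rest stop. I'll regrip more firmly, check that stop, then make the first stroke.

Run:
```python
from h import *
def st(n):
    s=monitor.sense();print(n,round(s["t"],2),round(s["opening"],4),np.round(s["wrist_force"],1),round(ang(),4),np.hypot(*(np.array(s["tcp_pos"])[:2]-C)).round(4))
env.movel(pt(2.86),velocity=.05); set_gripper(0,25); st("grip")
arc(2.80,1,.08); st("out")
print(arc(2.95,3,.06,12)); st("rest")
r=ang(); 
arc(r-.70,4,.15); st("o.70")
print(arc(r-.82,2,.06,12)); st("far")
save("top","t1")
for x in viewer.masks_of("top","amber_vial")[:1]:print(x["xy"],x["score"])
```

```text
grip 4.86 0.0191 [ 6.  -2.2 -4.8] 2.8629 0.1492
out 5.12 0.0193 [ 4.6 -2.9 -5.3] 2.8035 0.1495
True
rest 5.61 0.019 [1.9 4.  7. ] 2.867 0.1498
o.70 6.91 0.0193 [-1.9  1.5 -2.9] 2.1704 0.1499
True
far 7.41 0.019 [-5.6 -4.   6.7] 2.1055 0.1501
[357.3, 306.4] 0.83
```

View pics/t1.png

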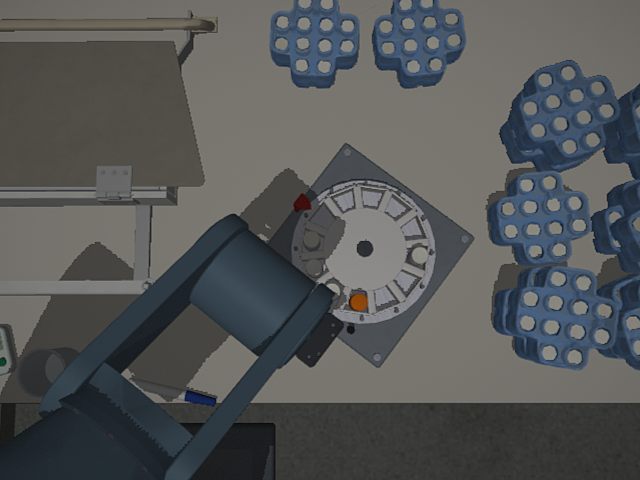

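The amber vial moved exactly one place, to (358,301). The measured travel is 0.762 rad, which matches the stops. That leaves four strokes. I'll do three, then check.

```bash
cat > s.py <<'E'
from h import *
R=2.867
def back():
    arc(R-.06,4,.15); h=arc(R+.05,2,.06,12)
    s=monitor.sense();print("rest",h,round(R-ang(),4),round(s["t"],2),round(s["opening"],4))
def out():
    arc(R-.70,4,.15); h=arc(R-.82,2,.06,12)
    s=monitor.sense();print("far",h,round(R-ang(),4),round(s["t"],2),round(s["opening"],4))
def look(n):
    for cam in("top","scene"):
        save(cam,cam+n)
        for x in viewer.masks_of(cam,"amber_vial")[:1]:
            v=onplane(cam,x["xy"],.094)[:2]-C;print(cam,x["xy"],x["score"],np.hypot(*v).round(4),np.degrees(np.arctan2(v[1],v[0])).round(1))
E
python3 - <<'E'
from s import *
for k in range(3):
    back(); out(); look(f"k{k+2}")
back(); look("k4b")
E
```

```text
rest True 0.0002 9.31 0.0193
far True 0.7619 11.12 0.0196
top [340.2, 292.4] 0.36 0.0733 150.2
scene [278.6, 252.3] 0.68 0.0763 158.8
rest True 0.0002 13.12 0.0189
far True 0.7615 14.93 0.0188
scene [293.8, 241.2] 0.55 0.0609 125.3
rest True 0.0004 16.93 0.0188
far True 0.7618 18.73 0.0191
top [311.2, 240.2] 0.56 0.0771 83.1
scene [312.7, 237.2] 0.63 0.0487 96.4
rest True 0.0 20.73 0.0194
top [309.5, 240.1] 0.69 0.0794 83.2
scene [313.8, 235.3] 0.82 0.0536 90.4
```

View pics/topk4b.png

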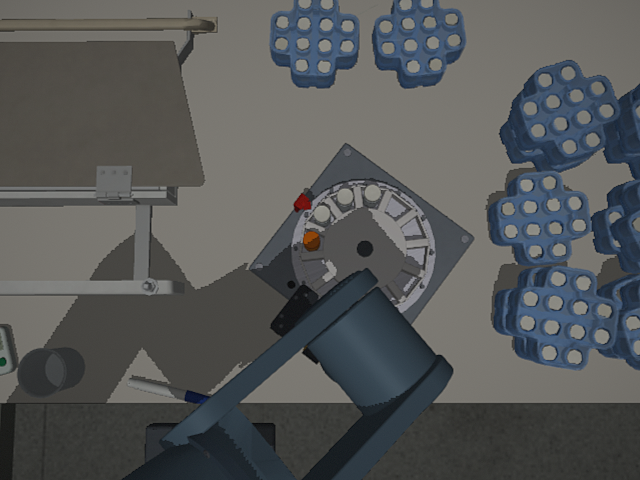

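The amber vial is at (312,241), with a white vial at the pointer place at (322,213). One more stroke is needed. After it I'll return the lever, release, retreat straight up and look.

Run:
```python
from s import *
out(); back()
env.movel(pt(R),velocity=.05)
set_gripper(.05); s=monitor.sense(); p=s["tcp_pos"]
env.movel([p[0],p[1],.24]); env.movep([.25,-.5,.25],RPY); env.dwell(.3)
look("end")
for x in viewer.masks_of("top","lever_grip")[:1]:
    print(x["xy"])
print(monitor.sense()["t"])
```

```text
far True 0.7615 22.74 0.0191
rest True 0.0004 24.53 0.0191
top [324.1, 216.5] 0.64 0.0723 53.8
scene [339.6, 232.7] 0.65 0.0561 49.7
[339.6, 341.1]
28.1083
```

View pics/topend.png

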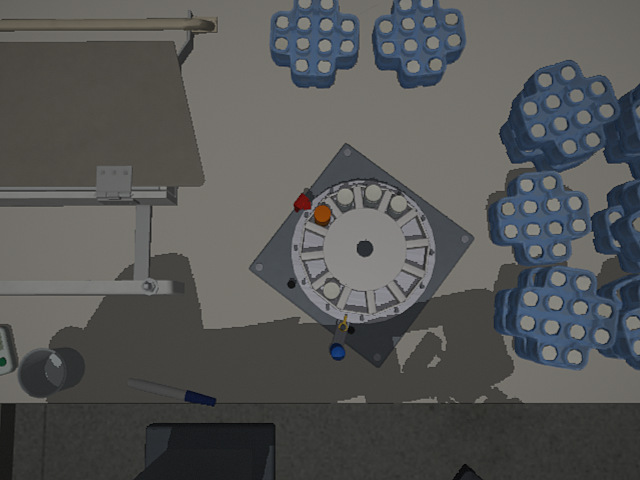

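The amber vial is at the pointer (323,214; bearing 53.8° against the pointer's 53.5°). The handle is at the rest stop (338,352) and the robot is clear.

```bash
python3 -c "
from station import job_done
print(job_done())"
```

```text
the job is handed in; nothing more can be done
None
```

I handed the job in with the amber vial at the red pointer after five full strokes; the lever is back at its rest stop, released, and the robot is clear of everything (about 28 s used).

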